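Close the grain mill and hold its push-to-run knob down

TASK

Get the grain mill on the pantry counter going: first press its hopper lid down until it is fully seated and the red seal no longer shows, then pick up the loose black knob, turn it so that its white pointer matches the flat of the D-shaped brass shaft (red tick on the disc), and push it fully home on the shaft. Then push the knob further down against the shaft's spring to its stop and do not let go: the program finishes while holding the knob pressed down. Leave the jar, the mustard bottle and the tin where they stand.

Things in the scene. Friction and masses are not known exactly. Their poses are not given: they have to be found in the camera images.
- mill: White countertop grain mill, fixed, 180 (x) by 300 (y) mm; flat deck 80 mm above the counter. Origin: centre of its underside, axes along its sides, z up. On the deck, at its own (0, +75) mm, the round clear hopper (62 mm radius, rim 140 mm above the counter); at (0, -85) mm the control shaft. A small spout juts 8 mm from its -x side.
- lid_top (a point): Top centre of the hopper's round wooden lid (58 mm radius, with a flat dark wooden pad of 22 mm radius and 6 mm height in the middle; this point is on top of the pad). 158 to 160 mm above the counter at the start, 152 mm when seated.
- lid (a joint): How far the lid has been pressed down: 0 = 8 mm proud with its red seal showing below it, 0.008 m = fully seated. It starts 0 to 2 mm down. It moves straight down, resists with about 7 N of friction and stays where it is left.
- shaft_tip (a point): Centre, on the shaft's axis, of the top of the upright brass control shaft, 108 mm above the counter while not pressed. Shaft: 16 mm in diameter with one flat 2 mm from its axis, on this point's +x side; top edge chamfered 1.5 mm; it stands 24 mm above a disc at its foot. z is up. Its angle in the mill differs from start to start.
- dial (a joint): Angle (rad, + anticlockwise from above) of shaft and disc in the mill; it is already right, turns only stiffly (0.4 N m) and need not be turned. The aluminium disc, 20 mm radius, 4 mm high, lies on the deck and bears a red tick on the side of the shaft's flat.
- shaft (a joint): How far the sprung shaft is pushed down: 0 = up, 0.005 m = at its stop. The spring pushes back with 4 N at 0 and 8 N at the stop.
- knob: Loose black knob, upright on the counter. Round skirt 48 mm in diameter, 20 mm high; on it a bar grip 44 mm long (x), 14 wide (y), 24 high. Origin: centre of the underside; D-bore 16 mm deep, 0.8 mm clear of the shaft all round, mouth bevelled 1 mm; its flat is on the +x side, as is the white pointer. Home, the bore's end sits on the shaft's tip: origin 16 mm below shaft_tip.
- knob_pointer (a point): Tip of the knob's white pointer: the +x end of the bar's top, 22 mm from the knob's axis and 44 mm above its underside.
- jar: Bystander: peanut-butter jar with blue cap, 74 mm in diameter, 105 mm high. Origin: centre of its underside.
- mustard: Bystander: yellow mustard bottle, 60 mm in diameter, 150 mm high. Origin: centre of its underside.
- tin: Bystander: tin with green label, 70 mm in diameter, 85 mm high. Origin: centre of its underside.
Not all that is in view belongs to the job. Several things have the shape of the knob; the one meant has the colours described above.

How it is judged:
By the outcome, as a careful person would: the job done as asked, in the order asked, and still so for the second after the job is handed in, while the arm keeps its last pose, push and grip.
It also fails if it takes over 45 s, if anything falls off the work surface, if the arm or the gripper's body presses on something with over 40 N, if the wrist force passes 120 N, or if a joint passes its speed limit or range.

ROBOT

A 6-joint arm with a two-finger parallel gripper is mounted at the origin on the work surface. World frame = base frame: x ahead of the robot, y to its left, z up, the work surface at z = 0. Lengths are in m, angles in rad, forces in N, time in s.
With the tool pointing down it reaches from about 0.35 to 0.875 m from the base axis. Payload 4.2 kg.
Tool frame: the origin (TCP) lies at the centre of the arm's flange, where the gripper is bolted on; the fingertips stand 182 mm ahead of it and the grasp point (between the pads) lies 164 mm ahead of it; z points along the fingers, y is the line along which they close (so a half turn about z gives the same grasp; the last joint's range is limited). The gripper opens to 87 mm and grips with 3 to 60 N. Pads are 19 mm wide; open, the fingers measure 117 mm over their backs; the gripper's body (75 mm by 190 mm) begins 51 mm behind the grasp point.
Start: joints at [1.518, 0.385, 0.008, 0, -1.194, -0.259], TCP at [0.192, 0.595, 0.405] pointing down, gripper open.
Joint ranges: [-3.14, 3.14], [-1.21, 2.06], [-1.07, 1.41], [-3.16, 2.05], [-2.99, -0.16], [-3.1, 3.1]. Speed limits (rad/s): [2.79, 2.79, 3.14, 3.14, 3.14, 3.14].

INTERFACE

Orientations are given as a rotation vector (axis times angle).
In Python, from rig import state, camera, camera_model, hand_in gives the robot as it stands.
- The arm moves only by the shell command python3 -m pendant 'ROWS'. ROWS is JSON, a list of rows, each an object of numbers: "dx", "dy", "dz": the shift along the tool's x, y, z normalised to -1 to 1, where 1 is 100 mm; "ax", "ay", "az": the turn, a rotation vector about the tool's x, y, z normalised to -1 to 1, where 1 is 360 degrees; "grip": the opening, from -1 (shut) to 1 (fully open), so that 0 is half open. In form: [{"dx": .., "dy": .., "dz": .., "ax": .., "ay": .., "az": .., "grip": ..}, ...]. A call has 1 to 20 rows; each row is the pose to reach, as a shift and turn from the pose commanded when the call began, along the tool's axes at that moment, turning the shorter way round; what a row does not reach only later rows make up. A row lasts 1/12 s, in which the tool goes at most 41.7 mm and 7.16 degrees, less where a joint would pass 70% of its speed; a pose out of reach is approached as far as the arm can. A call with a number of a shift or a turn outside -1 to 1 is refused whole. A call with a gripper value outside its range is refused whole. The fingers move at their own pace and stop on an object; the grip force is fixed at half the most. Time passes only in rows, so rows that repeat a pose let the fingers close. It gives the time, the measured TCP pose, the force, the opening and the grip force at its end, in the units of the state.
- state(): the state, without advancing time (a new reading comes with each control period).
- camera(name): name is "scene" or "top"; returns the picture (384x512x3 uint8, red, green, blue); there is no depth.
- camera_model(name): a dict with "fx", "fy", "cx", "cy" (pixels), "k1" (the pictures are not rectified: a ray, as slopes to the right and down, at radius r is drawn at 1 + k1 r^2 times it, then the intrinsics apply), "camera_from_world" (4x4, takes a point from world to camera coordinates). Camera axes: x right, y up, looking along -z (the intrinsics and any distortion apply to the point x, -y, -z); pixel columns grow to the right and rows downward; lengths in m; the calibration is good to about 2 mm. A picture is of the moment at which its call begins. camera_model takes no time and is no camera call.
- hand_in(): hands the job in; it is judged then, once.
The state is a dict: "clock": time; "q": joint angles; "qvel": joint speeds; "effort": joint torques, N m; "tool_pos": TCP position; "ee_rot": TCP orientation; "ft_force": force on the tool from outside, world axes, zero at the start; "torque": the same for the moment, N m; "opening": finger opening in m; "grasp_force": force on a finger pad.
Only numpy, scipy, OpenCV 4.12 (cv2) and the standard library are available. Lean on these libraries where they do the work, as an engineer would, in place of code of your own. Each camera call takes 0.05 s, during which the arm holds its last target. There are 200 camera calls.

## Working session

There is one attempt and no reset: what is moved stays moved. The work goes in short steps, Python scripts to look and compute and a shell command to move; the robot and the scene stay as the last step left them, time stands still between calls to the robot, and variables do not carry over. Pictures are saved under pics/ and viewed, at most 10 in all, crops included, and the job is handed in when it is done.

```bash
mkdir -p pics; ls; python3 - <<'E'
from rig import *
import cv2
for n in("scene","top"):
    cv2.imwrite(f"pics/{n}0.png",camera(n)[:,:,::-1]); print(n,camera_model(n))
s=state();print(s)
E
```

```text
pics
scene {'fx': 365.27157665401006, 'fy': 365.27157665401006, 'cx': 254.50232648727697, 'cy': 190.42827599524952, 'k1': -0.059337538402055495, 'camera_from_world': array([[-0.35937545,  0.93316355,  0.00742108,  0.20288019],
       [-0.75008007, -0.29358004,  0.59261341,  0.38921572],
       [ 0.55518392,  0.20740431,  0.80545284, -1.47744135],
       [ 0.        ,  0.        ,  0.        ,  1.        ]])}
top {'fx': 486.2408672232325, 'fy': 486.2408672232325, 'cx': 253.73668017490473, 'cy': 189.88081346586898, 'k1': -0.00038284049353016824, 'camera_from_world': array([[-0.02218155, -0.99975158,  0.00218294,  0.03277476],
       [ 0.9843353 , -0.0214574 ,  0.17499601, -0.63303578],
       [-0.1749057 ,  0.00603042,  0.98456672, -1.41217035],
       [ 0.        ,  0.        ,  0.        ,  1.        ]])}
{'clock': 0.1, 'q': array([ 1.51758270e+00,  3.85461630e-01,  6.76106203e-03, -3.98982291e-04,
       -1.19399468e+00, -2.58624703e-01]), 'qvel': array([-0.00118303, -0.00051067,  0.00498618,  0.00123727,  0.00137975,
        0.00020446]), 'effort': array([ 4.09712584e-05, -3.91687024e+01,  1.87935215e+01,  4.23187628e+00,
        1.34652070e-02, -6.77876801e-05]), 'tool_pos': array([0.19165623, 0.59469709, 0.40378431]), 'ee_rot': array([ 3.10154321e+00, -4.87781180e-01, -2.73483517e-04]), 'ft_force': array([-0.26774749,  0.48715997,  0.91793522]), 'torque': array([-0.00480959,  0.01973929, -0.03415328]), 'grasp_force': 0.0, 'opening': 0.08728023121673754}
```

View pics/scene0.png

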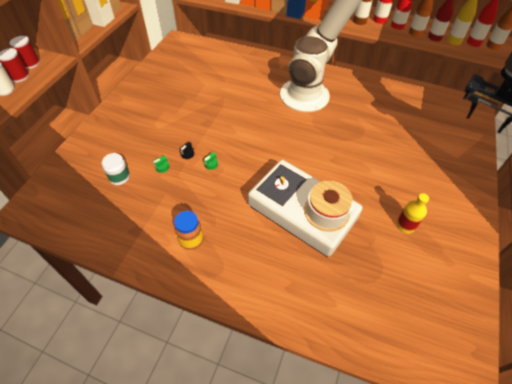

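View pics/top0.png

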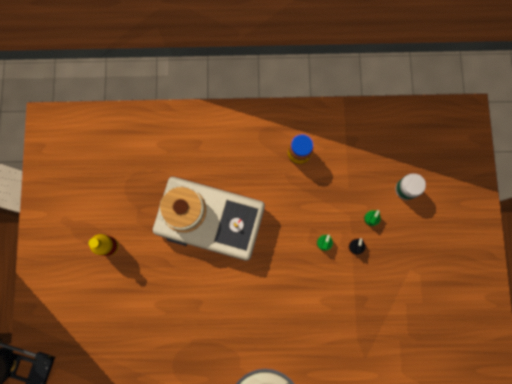

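The scene view shows the black knob at (187,151) and the mill at (305,205), with its shaft at (281,184) and lid at (330,197). In the top view the knob is at (357,246), the shaft at (237,225) and the lid at (181,207).

Things that could be taken for the knob, by top-view pixel: green knobs at (325,242) and (373,217), black knob at (357,246). I choose the black one and check it in a close crop.

```bash
cat > h.py <<'E'
import numpy as np, cv2
from rig import *
def ray(n,u,v):
    m=camera_model(n);T=m["camera_from_world"];R=T[:3,:3]
    d=np.array([(u-m["cx"])/m["fx"],(v-m["cy"])/m["fy"]]);p=d.copy()
    for _ in range(20): p=d/(1+m["k1"]*(p@p))
    return -R.T@T[:3,3], R.T@np.array([p[0],-p[1],-1])
def onz(n,u,v,z):
    o,d=ray(n,u,v); return o+d*(z-o[2])/d[2]
def tri(a,b):
    """points from scene pixel a and top pixel b -> midpoint, gap"""
    o1,d1=ray("scene",*a);o2,d2=ray("top",*b)
    t=np.linalg.lstsq(np.c_[d1,-d2],o2-o1,rcond=None)[0]
    p,q=o1+t[0]*d1,o2+t[1]*d2
    return (p+q)/2,np.linalg.norm(p-q)
def proj(n,P):
    m=camera_model(n);c=m["camera_from_world"]@np.r_[P,1];s=np.array([c[0],-c[1]])/-c[2]
    s=s*(1+m["k1"]*(s@s));return s*m["fx"]+[m["cx"],m["cy"]]
E
python3 - <<'E'
from h import *
t=cv2.imread("pics/top0.png");s=cv2.imread("pics/scene0.png")
c=lambda i,u,v,w,h:cv2.resize(i[v-h//2:v+h//2,u-w//2:u+w//2],(400,300),interpolation=cv2.INTER_CUBIC)
cv2.imwrite("pics/c0.png",np.vstack([np.hstack([c(t,357,246,40,30),c(t,237,225,40,30)]),np.hstack([c(s,187,151,40,30),c(s,281,184,40,30)])]))
E
```

```text
(no output)
```

View pics/c0.png

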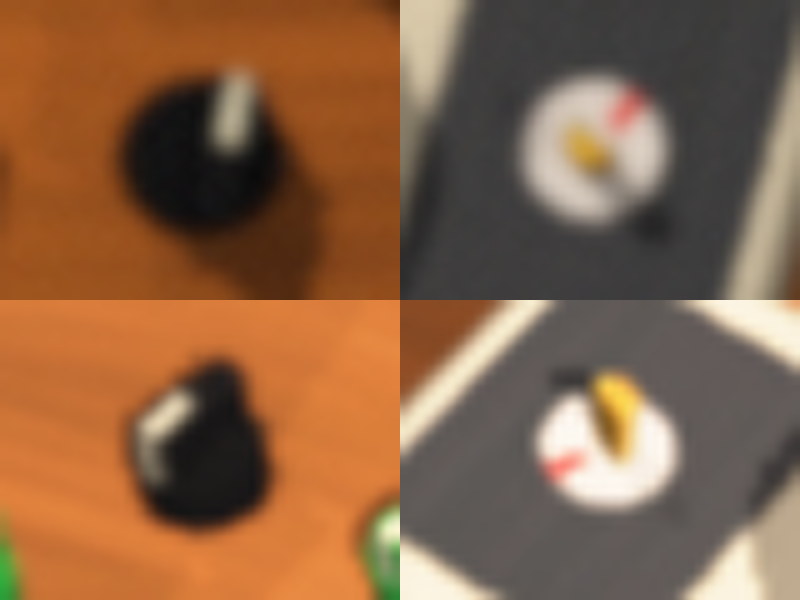

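Top-left crop: black knob with a white pointer, so the choice is confirmed (pointer tip about (360.5,238)). Top-right: aluminium disc centred at about (236.5,224.7), red tick towards the upper right at (239.7,220.8). Next I measure these precisely.

```bash
cat >> h.py <<'E'
def cen(n,img,box,f,up=6):
    """weighted centroid of mask f(rgb float) in an upscaled box (u0,v0,u1,v1)"""
    u0,v0,u1,v1=box;c=cv2.resize(img[v0:v1,u0:u1].astype(np.float32),None,fx=up,fy=up,interpolation=cv2.INTER_CUBIC)
    m=f(c[...,0],c[...,1],c[...,2]).astype(np.uint8)
    k,l,st,_=cv2.connectedComponentsWithStats(m)
    i=1+np.argmax(st[1:,4]);y,x=np.where(l==i)
    pts=np.c_[(x+.5)/up-.5+u0,(y+.5)/up-.5+v0]
    return pts.mean(0),pts
red=lambda r,g,b:(r>g*1.5)&(r>b*1.5)&(r>120)
blk=lambda r,g,b:(r+g+b<130)
wht=lambda r,g,b:(np.minimum(np.minimum(r,g),b)>95)
disc=lambda r,g,b:(r>125)
deg=np.degrees
E
python3 - <<'E'
from h import *
t=cv2.imread("pics/top0.png")[:,:,::-1];s=cv2.imread("pics/scene0.png")[:,:,::-1]
ell=lambda p:cv2.fitEllipse(cv2.convexHull(p.astype(np.float32)))
D={}
for n,i,bd,bk in(("top",t,(228,216,246,234),(347,232,369,260)),("scene",s,(270,172,296,197),(174,136,200,166))):
    _,p=cen(n,i,bd,disc);e=ell(p)
    r,_=cen(n,i,bd,red);c=onz(n,*e[0],.084);k=onz(n,*r,.084)
    print(n,"disc",e,c,"tick",r,k,"r",np.hypot(*(k-c)[:2]),"ang",deg(np.arctan2(*(k-c)[1::-1])))
    w,pw=cen(n,i,bk,wht);D[n]=w
    W=np.array([onz(n,*q,.044)[:2] for q in pw]);u=np.linalg.svd(W-W.mean(0),full_matrices=False);print(" ptr",w,onz(n,*w,.044),"dir",deg(np.arctan2(*u[2][0][::-1])),"ext",np.ptp((W-W.mean(0))@u[2][0]))
    b,pb=cen(n,i,bk,lambda r,g,b:blk(r,g,b)|wht(r,g,b));print(" knobmask",b,onz(n,*b,.02),ell(pb),len(pb)/36)
    brown=lambda r,g,b:(r<130)&(r>g)
print("ptr tri",tri(D["scene"],D["top"]))
# lid pad
d={}
for n,i,b in(("top",t,(165,192,198,224)),("scene",s,(315,185,350,210))):
    c,p=cen(n,i,b,lambda r,g,b:(r<125));d[n]=ell(p)[0];print(n,"pad",ell(p),onz(n,*d[n],.159))
print("pad tri",tri(d["scene"],d["top"]))
m=cv2.inRange(t[160:270,140:280],(150,140,115),(255,255,255));c,_=cv2.findContours(m,0,2);c=max(c,key=cv2.contourArea);b=cv2.boxPoints(cv2.minAreaRect(c))+[140,160];B=np.array([onz("top",*q,.08)[:2] for q in b]);print("mill",B,B.mean(0),np.linalg.norm(np.diff(B,axis=0),axis=1))
E
```

```text
top disc ((235.9091339111328, 224.43548583984375), (14.330313682556152, 14.6997652053833), 43.778839111328125) [0.52716906 0.07339103 0.084     ] tick [239.46658986 220.18548387] [0.53941819 0.06278334 0.084     ] r 0.016203838203818724 ang -40.89242135360467
 ptr [359.87528153 241.56137387] [ 0.47194604 -0.29488267  0.044     ] dir 164.61043577039194 ext 0.02029941733602772
 knobmask [356.91382057 247.72634341] [ 0.45510266 -0.2900924   0.02      ] ((357.3614807128906, 247.05218505859375), (15.318279266357422, 17.39130973815918), 121.7421875) 177.30555555555554
scene disc ((281.34735107421875, 182.89739990234375), (14.26417064666748, 14.843249320983887), 106.57520294189453) [0.52689469 0.07168725 0.084     ] tick [276.40111111 185.31666667] [0.54101686 0.0607567  0.084     ] r 0.017858125087888286 ang -37.73985527294144
 ptr [182.84256243 147.47421281] [ 0.47468707 -0.29644707  0.044     ] dir -3.1485846356315816 ext 0.030017592095688928
 knobmask [187.83065339 151.5256083 ] [ 0.46674884 -0.285197    0.02      ] ((187.23690795898438, 150.7333984375), (12.305651664733887, 15.672669410705566), 14.320892333984375) 108.83333333333333
ptr tri (array([ 0.47258326, -0.29656809,  0.04161723]), np.float64(0.0024447012319285233))
top pad ((180.54676818847656, 206.83460998535156), (14.757448196411133, 15.691129684448242), 125.43173217773438) [0.5717617  0.22434507 0.159     ]
scene pad ((327.5867614746094, 198.44082641601562), (4.200723171234131, 8.953518867492676), 132.4287567138672) [0.58790119 0.21789249 0.159     ]
pad tri (array([0.57481031, 0.2221038 , 0.14312611]), np.float64(0.009188942563710879))
mill [[ 0.51112486  0.31595953]
 [ 0.6788458   0.2701776 ]
 [ 0.59145784 -0.00899637]
 [ 0.42704661  0.04200923]] [0.55211877 0.1547875 ] [0.17385713 0.29253164 0.17214129]
```

```bash
cat >> h.py <<'E'
from scipy.spatial.transform import Rotation as Ro
def go(x,y,z,th=None):
    s=state();p=s["tool_pos"];R=Ro.from_rotvec(s["ee_rot"]);a=R.as_matrix()[:,0];t0=np.arctan2(a[1],a[0])
    d=R.inv().apply(np.array([x,y,z])-p)
    th=t0 if th is None else np.radians(th)
    w=(R.inv()*Ro.from_euler('z',th)*Ro.from_euler('x',np.pi)).as_rotvec()/(2*np.pi)
    print("t",round(s["clock"],2),"pos",p.round(4),"th",deg(t0).round(2),"F",s["ft_force"].round(1),"open",round(s["opening"],4),"gf",round(s["grasp_force"],1))
    print("shift/100mm",(d*10).round(3),"turn/360",w.round(4))
E
P='[{"dx":0.95,"dy":0.47,"dz":0,"grip":-1},{"dx":0.95,"dy":0.47,"dz":0,"grip":-1},{"dx":0.95,"dy":0.47,"dz":0,"grip":-1}]'
python3 -m pendant '[{"dx":0.95,"dy":0.47,"grip":-1},{"dx":0.95,"dy":0.47,"grip":-1},{"dx":0.95,"dy":0.47,"grip":-1}]'
python3 -m pendant '[{"dx":0.95,"dy":0.47,"grip":-1},{"dx":0.95,"dy":0.47,"grip":-1},{"dx":0.95,"dy":0.47,"grip":-1}]' >/dev/null
python3 -m pendant '[{"dx":0.95,"dy":0.47,"grip":-1},{"dx":0.95,"dy":0.47,"grip":-1},{"dx":0.95,"dy":0.47,"grip":-1}]' >/dev/null
python3 -m pendant '[{"dx":0.95,"dy":0.47,"grip":-1},{"dx":0.95,"dy":0.47,"grip":-1},{"dx":0.95,"dy":0.47,"grip":-1}]' >/dev/null
python3 -m pendant '[{"dx":0.95,"dy":0.47,"grip":-1},{"dx":0.95,"dy":0.47,"grip":-1},{"dx":0.95,"dy":0.47,"grip":-1},{"dx":0.95,"dy":0.47,"grip":-1},{"dx":0.95,"dy":0.47,"grip":-1}]'
python3 -c "
from h import *
go(.573,.225,.345)"
```

```text
t 0.1 pos [0.1917 0.5947 0.4038] th -17.88 F [-0.3  0.5  0.9] open 0.0873 gf 0.0
shift/100mm [4.764 2.347 0.593] turn/360 [ 0.0003 -0.     -0.    ]schema error: expected keys dx, dy, dz, ax, ay, az, grip
schema error: expected keys dx, dy, dz, ax, ay, az, grip
schema error: expected keys dx, dy, dz, ax, ay, az, grip
schema error: expected keys dx, dy, dz, ax, ay, az, grip
schema error: expected keys dx, dy, dz, ax, ay, az, grip
```

```bash
python3 -m pendant '[{"dx":0.95,"dy":0.47,"dz":0,"ax":0,"ay":0,"az":0,"grip":-1},{"dx":0.95,"dy":0.47,"dz":0,"ax":0,"ay":0,"az":0,"grip":-1},{"dx":0.95,"dy":0.47,"dz":0,"ax":0,"ay":0,"az":0,"grip":-1}]'
python3 -m pendant '[{"dx":0.95,"dy":0.47,"dz":0,"ax":0,"ay":0,"az":0,"grip":-1},{"dx":0.95,"dy":0.47,"dz":0,"ax":0,"ay":0,"az":0,"grip":-1},{"dx":0.95,"dy":0.47,"dz":0,"ax":0,"ay":0,"az":0,"grip":-1}]' >/dev/null
python3 -m pendant '[{"dx":0.95,"dy":0.47,"dz":0,"ax":0,"ay":0,"az":0,"grip":-1},{"dx":0.95,"dy":0.47,"dz":0,"ax":0,"ay":0,"az":0,"grip":-1},{"dx":0.95,"dy":0.47,"dz":0,"ax":0,"ay":0,"az":0,"grip":-1}]' >/dev/null
python3 -m pendant '[{"dx":0.95,"dy":0.47,"dz":0,"ax":0,"ay":0,"az":0,"grip":-1},{"dx":0.95,"dy":0.47,"dz":0,"ax":0,"ay":0,"az":0,"grip":-1},{"dx":0.95,"dy":0.47,"dz":0,"ax":0,"ay":0,"az":0,"grip":-1}]' >/dev/null
python3 -m pendant '[{"dx":0.95,"dy":0.47,"dz":0,"ax":0,"ay":0,"az":0,"grip":-1},{"dx":0.95,"dy":0.47,"dz":0,"ax":0,"ay":0,"az":0,"grip":-1},{"dx":0.95,"dy":0.47,"dz":0,"ax":0,"ay":0,"az":0,"grip":-1},{"dx":0.95,"dy":0.47,"dz":0,"ax":0,"ay":0,"az":0,"grip":-1},{"dx":0.95,"dy":0.47,"dz":0,"ax":0,"ay":0,"az":0,"grip":-1}]'
python3 -c "
from h import *
go(.573,.225,.345)"
```

```text
clock: 0.35
tool_pos: [0.2691, 0.5187, 0.4041]
ee_rot: [3.101, -0.489, -0.0]
ft_force: [-0.0, 0.3, 0.9]
opening: 0.0745
grasp_force: 0.0
clock: 1.52
tool_pos: [0.5723, 0.2244, 0.4037]
ee_rot: [3.102, -0.492, -0.002]
ft_force: [-0.3, 0.3, 0.2]
opening: 0.0004
grasp_force: 0.0
t 1.52 pos [0.5723 0.2244 0.4037] th -18.02 F [-0.3  0.3  0.2] open 0.0004 gf 0.0
shift/100mm [ 0.005 -0.009  0.587] turn/360 [0.0002 0.0002 0.    ]
```

Above the pad. I lower to just above it, then press in small steps.

```bash
python3 -m pendant '[{"dx":0,"dy":0,"dz":0.3,"ax":0,"ay":0,"az":0,"grip":-1},{"dx":0,"dy":0,"dz":0.55,"ax":0,"ay":0,"az":0,"grip":-1},{"dx":0,"dy":0,"dz":0.58,"ax":0,"ay":0,"az":0,"grip":-1},{"dx":0,"dy":0,"dz":0.60,"ax":0,"ay":0,"az":0,"grip":-1},{"dx":0,"dy":0,"dz":0.62,"ax":0,"ay":0,"az":0,"grip":-1},{"dx":0,"dy":0,"dz":0.64,"ax":0,"ay":0,"az":0,"grip":-1}]'
python3 -m pendant '[{"dx":0,"dy":0,"dz":0.01,"ax":0,"ay":0,"az":0,"grip":-1},{"dx":0,"dy":0,"dz":0.02,"ax":0,"ay":0,"az":0,"grip":-1},{"dx":0,"dy":0,"dz":0.03,"ax":0,"ay":0,"az":0,"grip":-1},{"dx":0,"dy":0,"dz":0.03,"ax":0,"ay":0,"az":0,"grip":-1}]'
python3 -m pendant '[{"dx":0,"dy":0,"dz":0.01,"ax":0,"ay":0,"az":0,"grip":-1},{"dx":0,"dy":0,"dz":0.02,"ax":0,"ay":0,"az":0,"grip":-1},{"dx":0,"dy":0,"dz":0.02,"ax":0,"ay":0,"az":0,"grip":-1}]'
```

```text
clock: 2.02
tool_pos: [0.5719, 0.2263, 0.3425]
ee_rot: [-3.102, 0.486, -0.004]
ft_force: [0.3, -0.4, -0.2]
opening: 0.0004
grasp_force: 0.0
clock: 2.35
tool_pos: [0.5718, 0.226, 0.3399]
ee_rot: [-3.101, 0.486, -0.004]
ft_force: [-2.1, 0.7, 4.0]
opening: 0.0007
grasp_force: 2.3
clock: 2.6
tool_pos: [0.5718, 0.226, 0.3379]
ee_rot: [-3.101, 0.486, -0.004]
ft_force: [-1.7, 2.3, 3.7]
opening: 0.0002
grasp_force: 2.4
```

```bash
python3 -m pendant '[{"dx":0,"dy":0,"dz":0.01,"ax":0,"ay":0,"az":0,"grip":-1},{"dx":0,"dy":0,"dz":0.02,"ax":0,"ay":0,"az":0,"grip":-1},{"dx":0,"dy":0,"dz":0.03,"ax":0,"ay":0,"az":0,"grip":-1},{"dx":0,"dy":0,"dz":0.03,"ax":0,"ay":0,"az":0,"grip":-1}]'
python3 -m pendant '[{"dx":0,"dy":0,"dz":0.01,"ax":0,"ay":0,"az":0,"grip":-1},{"dx":0,"dy":0,"dz":0.015,"ax":0,"ay":0,"az":0,"grip":-1},{"dx":0,"dy":0,"dz":0.015,"ax":0,"ay":0,"az":0,"grip":-1}]'
python3 -m pendant '[{"dx":0,"dy":0,"dz":0.01,"ax":0,"ay":0,"az":0,"grip":-1},{"dx":0,"dy":0,"dz":0.01,"ax":0,"ay":0,"az":0,"grip":-1}]'
```

```text
clock: 2.93
tool_pos: [0.5718, 0.226, 0.3349]
ee_rot: [-3.101, 0.486, -0.004]
ft_force: [-2.1, 1.9, 4.6]
opening: 0.0003
grasp_force: 2.4
clock: 3.18
tool_pos: [0.5717, 0.226, 0.3346]
ee_rot: [-3.101, 0.486, -0.005]
ft_force: [-4.5, 0.3, 9.9]
opening: 0.0007
grasp_force: 4.8
clock: 3.35
tool_pos: [0.5716, 0.226, 0.3346]
ee_rot: [-3.101, 0.485, -0.005]
ft_force: [-5.3, 0.7, 12.3]
opening: 0.0001
grasp_force: 6.6
```

```bash
python3 -m pendant '[{"dx":0,"dy":0,"dz":0.02,"ax":0,"ay":0,"az":0,"grip":-1},{"dx":0,"dy":0,"dz":0.03,"ax":0,"ay":0,"az":0,"grip":-1},{"dx":0,"dy":0,"dz":0.03,"ax":0,"ay":0,"az":0,"grip":-1}]'
python3 -m pendant '[{"dx":0,"dy":0,"dz":-0.4,"ax":0,"ay":0,"az":0,"grip":-0.2},{"dx":0,"dy":0,"dz":-0.8,"ax":0,"ay":0,"az":0,"grip":-0.2},{"dx":0,"dy":0,"dz":-0.8,"ax":0,"ay":0,"az":0,"grip":-0.2}]'
python3 -c "
from h import *
go(.4619,-.2926,.40,-15.4)"
```

```text
clock: 3.6
tool_pos: [0.5714, 0.226, 0.3345]
ee_rot: [-3.101, 0.484, -0.008]
ft_force: [-9.6, 0.6, 24.2]
opening: 0.0005
grasp_force: 12.0
clock: 3.85
tool_pos: [0.5731, 0.2259, 0.4176]
ee_rot: [-3.094, 0.484, -0.025]
ft_force: [0.3, 0.5, 2.8]
opening: 0.0132
grasp_force: 0.0
t 3.85 pos [0.5731 0.2259 0.4176] th -17.77 F [0.3 0.5 2.8] open 0.0132 gf 0.0
shift/100mm [0.521 5.279 0.118] turn/360 [-0.0019 -0.0023 -0.0066]
```

```bash
python3 -m pendant '[{"dx":0.1,"dy":0.9,"dz":0,"ax":0,"ay":0,"az":0,"grip":-0.2},{"dx":0.1,"dy":0.9,"dz":0,"ax":0,"ay":0,"az":0,"grip":-0.2},{"dx":0.1,"dy":0.9,"dz":0,"ax":0,"ay":0,"az":0,"grip":-0.2}]' >/dev/null
python3 -m pendant '[{"dx":0.1,"dy":0.9,"dz":0,"ax":0,"ay":0,"az":0,"grip":-0.2},{"dx":0.1,"dy":0.9,"dz":0,"ax":0,"ay":0,"az":0,"grip":-0.2},{"dx":0.1,"dy":0.9,"dz":0,"ax":0,"ay":0,"az":0,"grip":-0.2}]' >/dev/null
python3 -m pendant '[{"dx":0.1,"dy":0.9,"dz":0,"ax":0,"ay":0,"az":0,"grip":-0.2},{"dx":0.1,"dy":0.9,"dz":0,"ax":0,"ay":0,"az":0,"grip":-0.2},{"dx":0.1,"dy":0.9,"dz":0,"ax":0,"ay":0,"az":0,"grip":-0.2}]' >/dev/null
python3 -m pendant '[{"dx":0.1,"dy":0.9,"dz":0,"ax":0,"ay":0,"az":0,"grip":-0.2},{"dx":0.1,"dy":0.9,"dz":0,"ax":0,"ay":0,"az":0,"grip":-0.2},{"dx":0.1,"dy":0.9,"dz":0,"ax":0,"ay":0,"az":0,"grip":-0.2}]' >/dev/null
python3 -m pendant '[{"dx":0.1,"dy":0.9,"dz":0,"ax":0,"ay":0,"az":0,"grip":-0.2},{"dx":0.1,"dy":0.9,"dz":0,"ax":0,"ay":0,"az":0,"grip":-0.2},{"dx":0.1,"dy":0.9,"dz":0,"ax":0,"ay":0,"az":0,"grip":-0.2},{"dx":0.1,"dy":0.9,"dz":0,"ax":0,"ay":0,"az":0,"grip":-0.2}]' >/dev/null
python3 - <<'E'
from h import *
go(.4619,-.2926,.30,-15.4)
s=camera("scene");t=camera("top")
c=lambda i,u,v,w,h:cv2.resize(i[v-h//2:v+h//2,u-w//2:u+w//2,::-1],(400,300),interpolation=cv2.INTER_CUBIC)
cv2.imwrite("pics/c1.png",np.hstack([c(s,315,200,80,60),c(s,187,140,120,90)]))
E
```

```text
t 5.18 pos [ 0.4808 -0.2202  0.4074] th -18.11 F [-0.2  1.3  0.9] open 0.0348 gf 0.0
shift/100mm [0.044 0.747 1.074] turn/360 [ 0.     -0.0001 -0.0075]
```

View pics/c1.png

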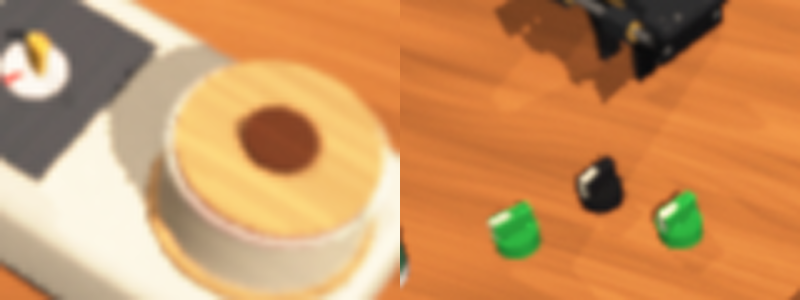

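```bash
python3 -m pendant '[{"dx":0.04,"dy":0.4,"dz":0.4,"ax":0,"ay":0,"az":-0.0075,"grip":-0.2},{"dx":0.04,"dy":0.75,"dz":0.6,"ax":0,"ay":0,"az":-0.0075,"grip":-0.2},{"dx":0.04,"dy":0.75,"dz":0.9,"ax":0,"ay":0,"az":-0.0075,"grip":-0.2},{"dx":0.04,"dy":0.75,"dz":0.9,"ax":0,"ay":0,"az":-0.0075,"grip":-0.2},{"dx":0.04,"dy":0.75,"dz":0.9,"ax":0,"ay":0,"az":-0.0075,"grip":-0.2}]' >/dev/null
python3 - <<'E'
from h import *
go(.4619,-.2926,.2055,-15.4)
s0=cv2.imread("pics/scene0.png")[:,:,::-1];s=camera("scene");t=camera("top")
cv2.imwrite("pics/s1r.png",s[:,:,::-1])
c=lambda i,u,v,w,h:cv2.resize(i[v-h//2:v+h//2,u-w//2:u+w//2,::-1],(400,300),interpolation=cv2.INTER_CUBIC)
cv2.imwrite("pics/c2.png",np.vstack([np.hstack([c(s0,330,200,60,45),c(s,330,200,60,45)]),np.hstack([c(s,187,140,60,45),c(t,357,246,60,45)])]))
E
```

```text
t 5.7 pos [ 0.4623 -0.29    0.3159] th -15.12 F [ 0.1 -0.7  0.9] open 0.0348 gf 0.0
shift/100mm [0.008 0.025 1.104] turn/360 [0.     0.0006 0.0008]
```

View pics/c2.png

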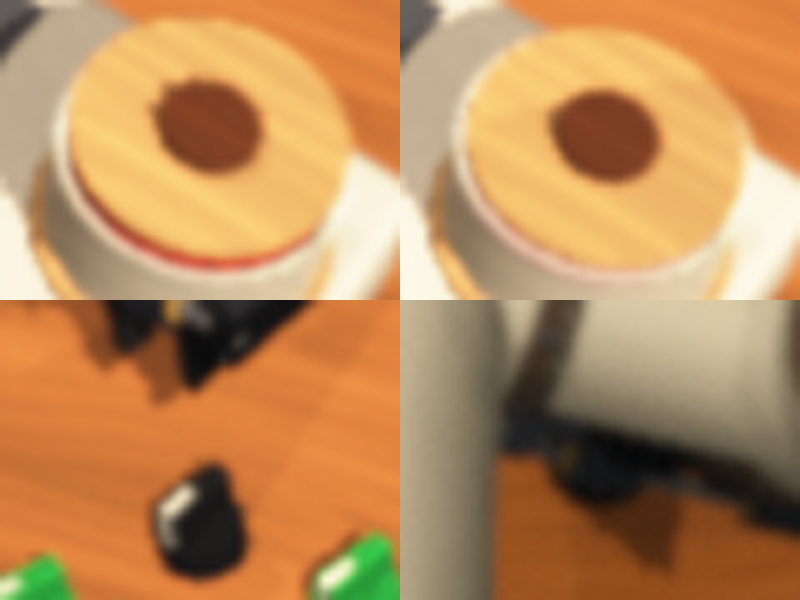

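The red seal is visible before (left) and gone after (right). Next I descend on the knob.

```bash
python3 -m pendant '[{"dx":0,"dy":0.025,"dz":0.4,"ax":0,"ay":0,"az":0,"grip":-0.2},{"dx":0,"dy":0.025,"dz":0.7,"ax":0,"ay":0,"az":0,"grip":-0.2},{"dx":0,"dy":0.025,"dz":0.8,"ax":0,"ay":0,"az":0,"grip":-0.2},{"dx":0,"dy":0.025,"dz":0.8,"ax":0,"ay":0,"az":0,"grip":-0.2}]' >/dev/null
python3 - <<'E'
from h import *
go(.4619,-.2926,.2055,-15.4)
E
```

```text
t 6.13 pos [ 0.4618 -0.2922  0.2366] th -15.06 F [ 0.4 -0.2 -0.2] open 0.0348 gf 0.0
shift/100mm [0.003 0.003 0.311] turn/360 [0.     0.0004 0.0009]
```

```bash
python3 -m pendant '[{"dx":0,"dy":0,"dz":0.2,"ax":0,"ay":0,"az":0.001,"grip":-0.2},{"dx":0,"dy":0,"dz":0.31,"ax":0,"ay":0,"az":0.001,"grip":-0.2},{"dx":0,"dy":0,"dz":0.31,"ax":0,"ay":0,"az":0.001,"grip":-0.2},{"dx":0,"dy":0,"dz":0.31,"ax":0,"ay":0,"az":0.001,"grip":-0.2}]'
python3 -m pendant '[{"dx":0,"dy":0,"dz":0,"ax":0,"ay":0,"az":0,"grip":-1},{"dx":0,"dy":0,"dz":0,"ax":0,"ay":0,"az":0,"grip":-1},{"dx":0,"dy":0,"dz":0,"ax":0,"ay":0,"az":0,"grip":-1},{"dx":0,"dy":0,"dz":0,"ax":0,"ay":0,"az":0,"grip":-1},{"dx":0,"dy":0,"dz":0,"ax":0,"ay":0,"az":0,"grip":-1},{"dx":0,"dy":0,"dz":0,"ax":0,"ay":0,"az":0,"grip":-1}]'
```

```text
clock: 6.47
tool_pos: [0.4627, -0.2932, 0.2083]
ee_rot: [3.112, -0.422, 0.005]
ft_force: [0.1, -1.3, -0.2]
opening: 0.0347
grasp_force: 0.0
clock: 6.97
tool_pos: [0.4617, -0.2933, 0.207]
ee_rot: [3.113, -0.424, 0.002]
ft_force: [0.3, 1.1, 5.6]
opening: 0.0139
grasp_force: 30.0
```

```bash
python3 -m pendant '[{"dx":0,"dy":0,"dz":-0.1,"ax":0,"ay":0,"az":0,"grip":-1},{"dx":0,"dy":0,"dz":-0.4,"ax":0,"ay":0,"az":0,"grip":-1},{"dx":0,"dy":0,"dz":-0.8,"ax":0,"ay":0,"az":0,"grip":-1},{"dx":0,"dy":0,"dz":-0.9,"ax":0,"ay":0,"az":0,"grip":-1},{"dx":0,"dy":0,"dz":-0.9,"ax":0,"ay":0,"az":0,"grip":-1}]'
python3 -m pendant '[{"dx":0,"dy":-0.3,"dz":-0.3,"ax":0,"ay":0,"az":0,"grip":-1},{"dx":0,"dy":-0.6,"dz":-0.6,"ax":0,"ay":0,"az":0,"grip":-1},{"dx":0,"dy":-0.9,"dz":-0.6,"ax":0,"ay":0,"az":0,"grip":-1},{"dx":0,"dy":-0.9,"dz":-0.6,"ax":0,"ay":0,"az":0,"grip":-1}]'
python3 - <<'E'
from h import *
go(.527,.0725,.355,-39)
E
```

```text
clock: 7.38
tool_pos: [0.4624, -0.2936, 0.3007]
ee_rot: [3.111, -0.423, 0.014]
ft_force: [-0.0, -0.7, -0.4]
opening: 0.0139
grasp_force: 30.0
clock: 7.72
tool_pos: [0.4864, -0.2033, 0.3578]
ee_rot: [-3.113, 0.418, -0.006]
ft_force: [-0.8, 0.3, -1.3]
opening: 0.0141
grasp_force: 30.0
t 7.72 pos [ 0.4864 -0.2033  0.3578] th -15.31 F [-0.8  0.3 -1.3] open 0.0141 gf 30.0
shift/100mm [-0.337 -2.767  0.031] turn/360 [-0.0004 -0.0005  0.0658]
```

```bash
python3 -m pendant '[{"dx":-0.11,"dy":-0.9,"dz":0,"ax":0,"ay":0,"az":0,"grip":-1},{"dx":-0.11,"dy":-0.9,"dz":0,"ax":0,"ay":0,"az":0,"grip":-1},{"dx":-0.11,"dy":-0.9,"dz":0,"ax":0,"ay":0,"az":0,"grip":-1}]'  >/dev/null
python3 -m pendant '[{"dx":-0.11,"dy":-0.9,"dz":0,"ax":0,"ay":0,"az":0,"grip":-1},{"dx":-0.11,"dy":-0.9,"dz":0,"ax":0,"ay":0,"az":0,"grip":-1},{"dx":-0.11,"dy":-0.9,"dz":0,"ax":0,"ay":0,"az":0,"grip":-1}]' >/dev/null
python3 -m pendant '[{"dx":-0.11,"dy":-0.9,"dz":0,"ax":0,"ay":0,"az":0.066,"grip":-1},{"dx":-0.11,"dy":-0.9,"dz":0,"ax":0,"ay":0,"az":0.066,"grip":-1},{"dx":-0.11,"dy":-0.9,"dz":0,"ax":0,"ay":0,"az":0.066,"grip":-1},{"dx":-0.11,"dy":-0.9,"dz":0,"ax":0,"ay":0,"az":0.066,"grip":-1},{"dx":-0.11,"dy":-0.9,"dz":0,"ax":0,"ay":0,"az":0.066,"grip":-1},{"dx":-0.11,"dy":-0.9,"dz":0,"ax":0,"ay":0,"az":0.066,"grip":-1}]' 
python3 - <<'E'
from h import *
go(.527,.0725,.325,-39)
s=camera("scene");p=state()["tool_pos"]
cv2.imwrite("pics/s3r.png",s[:,:,::-1])
print(proj("scene",p-[0,0,.207]),proj("scene",p-[0,0,.163]))
c=lambda i,u,v,w,h:cv2.resize(i[v-h//2:v+h//2,u-w//2:u+w//2,::-1],(800,600),interpolation=cv2.INTER_CUBIC)
cv2.imwrite("pics/c3.png",c(s,281,170,80,60))
E
```

```text
clock: 8.72
tool_pos: [0.5257, 0.0622, 0.3552]
ee_rot: [2.958, -1.053, -0.003]
ft_force: [0.1, -0.7, -1.2]
opening: 0.0135
grasp_force: 30.0
t 8.72 pos [0.5257 0.0622 0.3552] th -39.19 F [ 0.1 -0.7 -1.2] open 0.0135 gf 30.0
shift/100mm [-0.054 -0.089  0.302] turn/360 [ 0.0003  0.0002 -0.0005]
[279.75737057 167.98828106] [280.74686784 157.86152735]
```

View pics/c3.png

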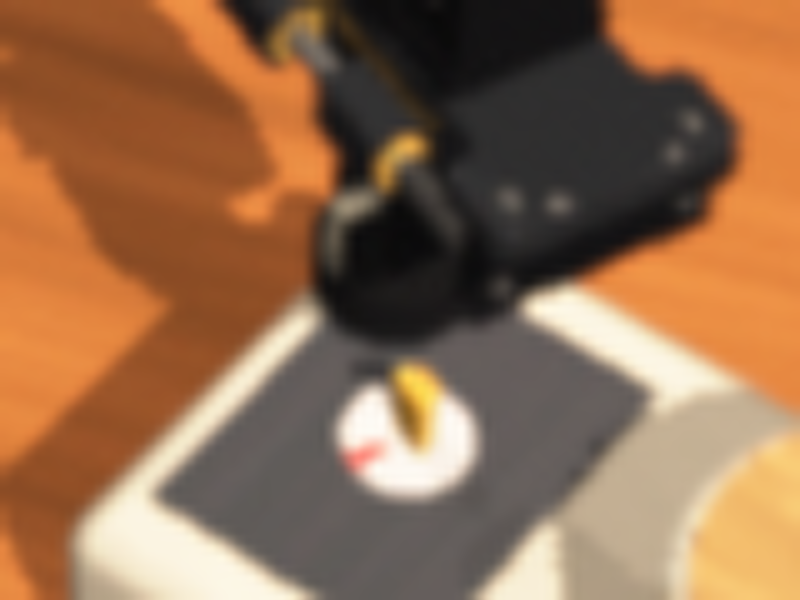

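The crop shows the knob (skirt left edge about (272.5,167), bottom about (281,174)) above the disc at (281.7,184), tick at (277.3,185.6). The pointer side matches the tick side. Next I get the knob's offset along the bar from the skirt edges.

```bash
python3 - <<'E'
from h import *
s=cv2.imread("pics/s3r.png")[:,:,::-1].astype(float)
p=np.array([.5257,.0622,.3552]);th=np.radians(-39.2);ex=np.array([np.cos(th),np.sin(th),0]);ey=np.array([-np.sin(th),np.cos(th),0])
a=np.linspace(0,2*np.pi,720)
for off in(-.003,0,.003):
    P=[proj("scene",p+ex*off+[.024*np.cos(x),.024*np.sin(x),-.207+z]) for x in a for z in(0,.02)];P=np.array(P)
    L=[P[np.abs(P[:,1]-r)<.3,0].min().round(2) for r in range(163,172)]
    B=[P[np.abs(P[:,0]-c)<.3,1].max().round(2) for c in range(274,288,2)]
    print(off,"left",L,"bottom",B)
g=s.sum(2)
def edge(line,thr=None):
    hi,lo=line.max(),line.min();t=(hi+lo)/2;i=np.where(line<t)[0][0];return i-1+(line[i-1]-t)/(line[i-1]-line[i])
print("meas left",[round(265+edge(g[r,265:277]),2) for r in range(163,172)])
print("meas bottom",[round(178-edge(g[178:168:-1,c]),2) for c in range(274,288,2)])
for i in("scene0","s3r"):
    im=cv2.imread(f"pics/{i}.png")[:,:,::-1];b,pb=cen("scene",im,(270,172,296,197),lambda r,g,b:(r>170)&(g>90)&(b<110));print("brass",i,b,pb.min(0),pb.max(0))
print("disc c",proj("scene",[.527,.0725,.084]),"tip",proj("scene",[.527,.0725,.108]))
E
```

```text
-0.003 left [np.float64(272.74), np.float64(272.8), np.float64(272.93), np.float64(272.56), np.float64(272.41), np.float64(272.42), np.float64(272.58), np.float64(272.94), np.float64(273.53)] bottom [np.float64(171.57), np.float64(172.99), np.float64(173.77), np.float64(174.13), np.float64(174.15), np.float64(173.84), np.float64(173.07)]
0 left [np.float64(271.84), np.float64(271.85), np.float64(272.04), np.float64(271.79), np.float64(271.56), np.float64(271.52), np.float64(271.6), np.float64(271.89), np.float64(272.37)] bottom [np.float64(172.69), np.float64(173.8), np.float64(174.39), np.float64(174.57), np.float64(174.47), np.float64(173.97), np.float64(172.91)]Traceback (most recent call last):
  File "<stdin>", line 6, in <module>
  File "h.py", line 17, in proj
    m=camera_model(n);c=m["camera_from_world"]@np.r_[P,1];s=np.array([c[0],-c[1]])/-c[2]
ValueError: time passes only in moves, steps and waits
```

```bash
cat >> h.py <<'E'
_cm={}
def _c(n,f=camera_model):
    if n not in _cm:_cm[n]=f(n)
    return _cm[n]
camera_model=_c
E
python3 - <<'E'
from h import *
s=cv2.imread("pics/s3r.png")[:,:,::-1].astype(float)
g=s.sum(2)
def edge(line):
    hi,lo=line.max(),line.min();t=(hi+lo)/2;i=np.where(line<t)[0][0];return i-1+(line[i-1]-t)/(line[i-1]-line[i])
print("meas left",[round(float(265+edge(g[r,265:277])),2) for r in range(163,172)])
print("meas bottom",[round(float(178-edge(g[178:168:-1,c])),2) for c in range(274,288,2)])
for i in("scene0","s3r"):
    im=cv2.imread(f"pics/{i}.png")[:,:,::-1];b,pb=cen("scene",im,(270,172,296,197),lambda r,g,b:(r>170)&(g>90)&(b<110));print("brass",i,b,pb.min(0),pb.max(0))
    e,pp=cen("scene",im,(270,175,296,197),disc);print(cv2.fitEllipse(cv2.convexHull(pp.astype(np.float32))))
print("disc c",proj("scene",[.527,.0725,.084]),"tip",proj("scene",[.527,.0725,.108]))
E
```

```text
meas left [274.77, 274.75, 274.5, 271.81, 271.75, 271.86, 272.2, 272.56, 265.28]
meas bottom [171.87, 173.3, 177.16, 174.59, 175.26, 175.14, 172.24]
brass scene0 [282.33882382 179.10431918] [280.25       176.08333333] [284.91666667 183.91666667]
((281.3465576171875, 182.89918518066406), (14.258440017700195, 14.844297409057617), 106.69114685058594)
brass s3r [282.24368864 179.12634409] [280.08333333 176.08333333] [284.75       183.91666667]
((281.3343505859375, 182.87918090820312), (14.41197395324707, 14.883910179138184), 103.93573760986328)
disc c [281.59146907 183.00110579] tip [282.13356121 178.07315839]
```

```bash
python3 - <<'E'
from h import *
w=lambda r,g,b:(b>140)
for n,i,b in(("scene","scene0",(270,172,296,197)),("scene","s3r",(270,175,296,197)),("top","top0",(228,216,246,234))):
    im=cv2.imread(f"pics/{i}.png")[:,:,::-1]
    for f in (w,lambda r,g,b:(b>120)|((r>150)&(r>1.5*g))):
        _,p=cen(n,im,b,f);e=cv2.fitEllipseDirect(cv2.convexHull(p.astype(np.float32)));r,_=cen(n,im,b,red);c=onz(n,*e[0],.084);k=onz(n,*r,.084)-c
        br,_=cen(n,im,b,lambda r,g,b:(r>150)&(g>90)&(b<110))
        print(n,np.round(e[0],2),np.round(e[1],2),c.round(4),"tick",r.round(2),np.hypot(*k[:2]).round(4),deg(np.arctan2(k[1],k[0])).round(1))
E
```

```text
scene [281.26 183.4 ] [11.72 14.11] [0.5288 0.072  0.084 ] tick [276.4  185.32] 0.0166 -42.8
scene [281.3  183.38] [12.39 14.56] [0.5287 0.0721 0.084 ] tick [276.4  185.32] 0.0168 -42.7
scene [281.29 183.38] [11.92 14.15] [0.5287 0.0721 0.084 ] tick [276.34 185.35] 0.017 -42.6
scene [281.32 183.39] [12.5  14.71] [0.5287 0.0722 0.084 ] tick [276.34 185.35] 0.0171 -42.9
top [235.93 224.43] [13.1  13.51] [0.5272 0.0733 0.084 ] tick [239.47 220.19] 0.0162 -40.7
top [235.87 224.4 ] [13.84 14.32] [0.5273 0.0735 0.084 ] tick [239.47 220.19] 0.0162 -41.4
```

```bash
python3 -c "
from h import *
go(.529,.0717,.322,-42)"
```

```text
t 8.77 pos [0.5257 0.0619 0.3555] th -39.23 F [ 0.1 -0.9 -1.1] open 0.0138 gf 30.0
shift/100mm [-0.036 -0.097  0.335] turn/360 [0.0002 0.0002 0.0077]
```

```bash
python3 -m pendant '[{"dx":-0.036,"dy":-0.097,"dz":0.1,"ax":0,"ay":0,"az":0.0077,"grip":-1},{"dx":-0.036,"dy":-0.097,"dz":0.25,"ax":0,"ay":0,"az":0.0077,"grip":-1},{"dx":-0.036,"dy":-0.097,"dz":0.335,"ax":0,"ay":0,"az":0.0077,"grip":-1},{"dx":-0.036,"dy":-0.097,"dz":0.335,"ax":0,"ay":0,"az":0.0077,"grip":-1},{"dx":-0.036,"dy":-0.097,"dz":0.335,"ax":0,"ay":0,"az":0.0077,"grip":-1}]'
python3 -c "
from h import *
go(.529,.0717,.315,-42)
s=camera('scene')
cv2.imwrite('pics/s4r.png',s[:,:,::-1])"
```

```text
clock: 9.18
tool_pos: [0.5292, 0.0716, 0.3224]
ee_rot: [2.931, -1.127, -0.001]
ft_force: [-0.7, 0.0, -0.0]
opening: 0.0138
grasp_force: 30.0
t 9.18 pos [0.5292 0.0716 0.3224] th -42.07 F [-0.7  0.  -0. ] open 0.0138 gf 30.0
shift/100mm [-0.003  0.001  0.074] turn/360 [ 0.0002  0.0001 -0.0002]
```

```bash
python3 -m pendant '[{"dx":0,"dy":0,"dz":0.03,"ax":0,"ay":0,"az":0,"grip":-1},{"dx":0,"dy":0,"dz":0.06,"ax":0,"ay":0,"az":0,"grip":-1},{"dx":0,"dy":0,"dz":0.08,"ax":0,"ay":0,"az":0,"grip":-1},{"dx":0,"dy":0,"dz":0.08,"ax":0,"ay":0,"az":0,"grip":-1}]'
python3 -m pendant '[{"dx":0,"dy":0,"dz":0.01,"ax":0,"ay":0,"az":0,"grip":-1},{"dx":0,"dy":0,"dz":0.02,"ax":0,"ay":0,"az":0,"grip":-1},{"dx":0,"dy":0,"dz":0.02,"ax":0,"ay":0,"az":0,"grip":-1}]'
```

```text
clock: 9.57
tool_pos: [0.5291, 0.0722, 0.3144]
ee_rot: [2.932, -1.127, -0.001]
ft_force: [0.7, 0.3, 0.5]
opening: 0.0138
grasp_force: 30.0
clock: 9.82
tool_pos: [0.5293, 0.0723, 0.3127]
ee_rot: [2.932, -1.127, -0.0]
ft_force: [-0.8, 0.4, -0.6]
opening: 0.0139
grasp_force: 30.0
```

Knob mouth is 2 mm past the tip height without contact force; going on.

```bash
python3 -m pendant '[{"dx":0,"dy":0,"dz":0.01,"ax":0,"ay":0,"az":0,"grip":-1},{"dx":0,"dy":0,"dz":0.02,"ax":0,"ay":0,"az":0,"grip":-1},{"dx":0,"dy":0,"dz":0.02,"ax":0,"ay":0,"az":0,"grip":-1}]'
python3 -m pendant '[{"dx":0,"dy":0,"dz":0.01,"ax":0,"ay":0,"az":0,"grip":-1},{"dx":0,"dy":0,"dz":0.02,"ax":0,"ay":0,"az":0,"grip":-1},{"dx":0,"dy":0,"dz":0.02,"ax":0,"ay":0,"az":0,"grip":-1}]'
python3 -c "
from h import *
s=state();print(s['torque'])"
```

```text
clock: 10.07
tool_pos: [0.5291, 0.0722, 0.3104]
ee_rot: [2.932, -1.127, -0.001]
ft_force: [-0.3, -0.2, -0.8]
opening: 0.0138
grasp_force: 30.0
clock: 10.32
tool_pos: [0.5292, 0.0722, 0.3084]
ee_rot: [2.932, -1.127, -0.001]
ft_force: [-0.8, -0.3, -0.7]
opening: 0.0138
grasp_force: 30.0
[ 0.0121368   0.34574791 -0.02430273]
```

```bash
python3 -m pendant '[{"dx":0,"dy":0,"dz":0.02,"ax":0,"ay":0,"az":0,"grip":-1},{"dx":0,"dy":0,"dz":0.04,"ax":0,"ay":0,"az":0,"grip":-1},{"dx":0,"dy":0,"dz":0.06,"ax":0,"ay":0,"az":0,"grip":-1},{"dx":0,"dy":0,"dz":0.06,"ax":0,"ay":0,"az":0,"grip":-1}]'
python3 -m pendant '[{"dx":0,"dy":0,"dz":0.01,"ax":0,"ay":0,"az":0,"grip":-1},{"dx":0,"dy":0,"dz":0.02,"ax":0,"ay":0,"az":0,"grip":-1},{"dx":0,"dy":0,"dz":0.03,"ax":0,"ay":0,"az":0,"grip":-1},{"dx":0,"dy":0,"dz":0.04,"ax":0,"ay":0,"az":0,"grip":-1},{"dx":0,"dy":0,"dz":0.04,"ax":0,"ay":0,"az":0,"grip":-1}]'
```

```text
clock: 10.65
tool_pos: [0.5291, 0.0722, 0.3021]
ee_rot: [2.932, -1.127, -0.001]
ft_force: [-1.8, 0.2, -1.2]
opening: 0.0139
grasp_force: 30.0
clock: 11.07
tool_pos: [0.5292, 0.0723, 0.2988]
ee_rot: [2.932, -1.127, -0.001]
ft_force: [-3.2, 0.4, 2.9]
opening: 0.0138
grasp_force: 30.0
```

```bash
python3 -m pendant '[{"dx":0,"dy":0,"dz":0.01,"ax":0,"ay":0,"az":0,"grip":-1},{"dx":0,"dy":0,"dz":0.02,"ax":0,"ay":0,"az":0,"grip":-1},{"dx":0,"dy":0,"dz":0.03,"ax":0,"ay":0,"az":0,"grip":-1},{"dx":0,"dy":0,"dz":0.03,"ax":0,"ay":0,"az":0,"grip":-1}]'
python3 -m pendant '[{"dx":0,"dy":0,"dz":0.01,"ax":0,"ay":0,"az":0,"grip":-1},{"dx":0,"dy":0,"dz":0.02,"ax":0,"ay":0,"az":0,"grip":-1},{"dx":0,"dy":0,"dz":0.02,"ax":0,"ay":0,"az":0,"grip":-1}]'
python3 -m pendant '[{"dx":0,"dy":0,"dz":0.01,"ax":0,"ay":0,"az":0,"grip":-1},{"dx":0,"dy":0,"dz":0.01,"ax":0,"ay":0,"az":0,"grip":-1}]'
```

```text
clock: 11.4
tool_pos: [0.5292, 0.0722, 0.2959]
ee_rot: [2.932, -1.127, -0.0]
ft_force: [-3.7, 0.3, 5.2]
opening: 0.0136
grasp_force: 30.0
clock: 11.65
tool_pos: [0.5292, 0.0722, 0.2941]
ee_rot: [2.932, -1.127, -0.0]
ft_force: [-5.6, -0.5, 7.7]
opening: 0.0141
grasp_force: 30.0
clock: 11.82
tool_pos: [0.5292, 0.0723, 0.2938]
ee_rot: [2.932, -1.127, 0.0]
ft_force: [-6.8, -1.4, 8.9]
opening: 0.0136
grasp_force: 30.0
```

```bash
python3 -m pendant '[{"dx":0,"dy":0,"dz":0.01,"ax":0,"ay":0,"az":0,"grip":-1},{"dx":0,"dy":0,"dz":0.01,"ax":0,"ay":0,"az":0,"grip":-1}]'
python3 -m pendant '[{"dx":0,"dy":0,"dz":0.01,"ax":0,"ay":0,"az":0,"grip":-1},{"dx":0,"dy":0,"dz":0.01,"ax":0,"ay":0,"az":0,"grip":-1},{"dx":0,"dy":0,"dz":0.01,"ax":0,"ay":0,"az":0,"grip":-1}]'
```

```text
clock: 11.98
tool_pos: [0.5292, 0.0723, 0.2937]
ee_rot: [2.932, -1.126, 0.001]
ft_force: [-7.9, 0.1, 14.6]
opening: 0.0135
grasp_force: 30.0
clock: 12.23
tool_pos: [0.5293, 0.0723, 0.2936]
ee_rot: [2.933, -1.125, 0.002]
ft_force: [-8.7, 0.2, 18.7]
opening: 0.0139
grasp_force: 30.0
```

```bash
python3 - <<'E'
from h import *
s=camera("scene");t=camera("top")
c=lambda i,u,v,w,h:cv2.resize(i[v-h//2:v+h//2,u-w//2:u+w//2,::-1],(400,300),interpolation=cv2.INTER_CUBIC)
cv2.imwrite("pics/c5.png",np.vstack([np.hstack([c(s,281,180,60,45),c(s,330,200,60,45)]),np.hstack([cv2.resize(s[:,:,::-1],(400,300)),cv2.resize(t[:,:,::-1],(400,300))])]))
E
```

```text
(no output)
```

View pics/c5.png

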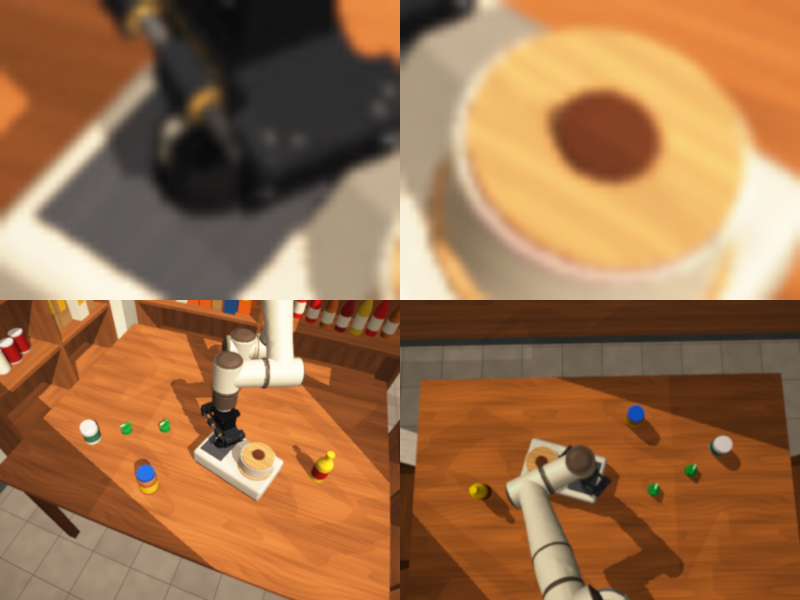

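The knob covers the disc (skirt at about (281,183)) and is held pressed down. The lid is seated and the jar, mustard and tin have not moved.

```bash
python3 -c "
from rig import *
print(hand_in())"
```

```text
the job is handed in; nothing more can be done
None
```

The job is handed in at about 12 s on the robot clock: the lid is seated with no red showing, and the knob is lined up with the flat, fully home and held pressed at the shaft's stop with about 19 N.

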